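# Stack the blanks with a separator and start the clamp screw

### The job

Lay the hardboard separator sheet squarely on the steel blank in the jig and stack the other steel blank squarely on top of it, letting go of each. Then start the jig's clamp screw by its crank: turn it backward (anticlockwise from above) until you feel the screw drop off the thread start, and then forward (clockwise) exactly one full turn from there; never wind it forward before it has dropped. The return spring would unwind it, so finish still holding the crank's grip there, and leave the clutter around the jig where it is.

Things in the scene. Friction and masses are not known exactly. Their poses are not given: they have to be found in the camera images.
- jig: Fixed jig: aluminium plate 150 x 325 x 16 mm, origin under its centre on the bench, long side along its y, turned up to 0.25 rad. Nest of the stack at y = -85 mm between two steel end jaws, 18 mm high above the plate, inner faces 116 mm apart in y; the nest's long sides are open. The clamp's round boss (60 mm across, top 52 mm above the bench) is at y = +85 mm.
- nest (a point): Middle of the nest, on the plate's top (16 mm above the bench); axes those of the jig.
- lower_blank: Steel blank 55 x 100 x 10 mm (x, y, z) with two dark holes, already lying in the nest, its long y axis along the jig's y. Origin: centre of its underside. Loose, about 0.4 kg.
- sheet: Separator: plain brown hardboard sheet 55 x 100 x 6 mm (x, y, z), 35 g, lying flat on a fixed wooden packing block 30 x 90 x 20 mm (its long sides overhang by about 12 mm) to the left or right of the jig. Origin: centre of its underside, z up. Either way round is the same.
- upper_blank: The second steel blank, same as the lower one: 55 x 100 x 10 mm with two dark holes, about 0.4 kg, lying flat on a fixed wooden packing block 30 x 90 x 20 mm (its long sides overhang by about 12 mm) on the other side of the jig. Origin: centre of its underside, z up. Either way round is the same.
- crank_axis (a point): Point on the upright turning axis of the crank and screw, at the plate's top (16 mm above the bench); axes those of the jig. The hub on the boss is 32 mm across, 54 to 74 mm above the bench.
- knob: The crank's upright black grip, round, 22 mm thick, 56 mm tall. It spins freely on its own pin, so pinch it from above and lead it in a circle without turning the hand. Origin: centre of its underside, 72 mm above the bench (always), 55 mm from the crank axis; on the jig's +y side of the axis when the crank reads 0.
- knob_grip (a point): Point to pinch, in the middle of the grip's thickness, 112 mm above the bench (40 mm above the grip's underside, 16 mm below its top). With the TCP here the fingertips clear the hub and screw.
- crank (a joint): Crank angle, rad, 0 to 8, growing clockwise from above (forward). Starts at 0.9 to 2.2. Turned backward, the screw drops at about 0.17 (0.13 to 0.22); 0 is a hard stop. One turn forward from there is 6.28. Friction 0.06 N m; a return spring of 0.03 N m/rad pulls towards 1.5, so it unwinds from a full turn if let go (winding there takes about 4 N at the grip).
- screw_top (a point): Upper end of the steel screw, 16 mm thick, sticking up out of the middle of the hub to 88 mm above the bench at the start. It sinks with the screw (joint screw).
- screw (a joint): How far the screw has sunk through the hub, m: 0 while it rides on the thread start, 0.007 as soon as it has dropped, then 0.007 more for each forward turn (0.014 after one turn). It falls by its own weight and slides freely in the crank's hub.
- oil_can: Bystander, leave alone: grey can 60 mm across, 110 mm tall, beyond the jig. Origin under its middle.
- bolt_tray: Bystander, leave alone: open grey tray 90 x 120 x 35 mm, beyond the jig. Origin under its middle.
- offcut: Bystander, leave alone: narrow steel bar 25 x 120 x 10 mm lying beyond the jig on the right. Origin under its middle.
- bearing: Bystander, leave alone: steel ring 60 mm across, 16 mm high, lying between robot and jig. Origin under its middle.
Mind the look-alikes: they are no part of the job. What is shaped like the lower_blank but green or purple is not meant.

How it is judged:
By the outcome, as a careful person would: the job done as asked, in the order asked, and still so for the second after the job is handed in, while the arm keeps its last pose, push and grip.
It also fails if it takes over 72 s, if anything falls off the work surface, if the arm or the gripper's body presses on something with over 40 N, if the wrist force passes 120 N, or if a joint passes its speed limit or range.

### The arm

A 6-joint arm with a two-finger parallel gripper is mounted at the origin on the work surface. World frame = base frame: x ahead of the robot, y to its left, z up, the work surface at z = 0. Lengths are in mm, angles in rad, forces in N, time in s.
With the tool pointing down it reaches from about 425 to 950 mm from the base axis. Payload 3.5 kg.
Tool frame: the origin (TCP) lies between the finger pads, 19 mm behind the fingertips; this is the grasp point; z points along the fingers, y is the direction in which the jaws open and shut (so a half turn about z gives the same grasp; the last joint's range is limited). The gripper opens to 85 mm and grips with 20 to 120 N. Pads are 22 mm wide; open, the fingers measure 114 mm over their backs; the gripper's body (76 mm by 85 mm) begins 54 mm behind the grasp point. The pads swing forward as they close: fully open they stand 13 mm farther back than shut.
Start: joints at [1.108, 0.286, 1.577, -0, 1.279, -0.15], TCP at [207.677, 642.243, 250.025] pointing down, gripper open.
Joint ranges: [-2.77, 2.77], [-0.9, 2.22], [0.21, 2.48], [-1.53, 4.67], [0.24, 2.81], [-2.84, 2.84]. Speed limits (rad/s): [2.79, 2.79, 3.14, 3.14, 3.14, 3.14].

### API

Orientations are given as a rotation vector (axis times angle).
In Python, from bench import status, eyes, sign_off gives the robot as it stands.
- The arm moves only by the tool carry_out, never from a script. Its argument "series" is a list of rows, each an object of numbers: "fingers": the opening, from 0 (shut) to 1 (fully open); "dx", "dy", "dz": the shift along the world's x, y, z in m; "ax", "ay", "az": the turn, a rotation vector about the world's x, y, z in rad. In form: [{"fingers": .., "dx": .., "dy": .., "dz": .., "ax": .., "ay": .., "az": ..}, ...]. A call has 1 to 12 rows; each row shifts and turns the commanded pose from where the row before left it; what a row does not reach is not made up. A row lasts 1/10 s, in which the tool goes at most 50 mm and 8.59 degrees, less where a joint would pass 70% of its speed; a pose out of reach is approached as far as the arm can. A call is refused whole if a number of a shift passes 0.05 or a number of a turn 0.15, either way. A call with a gripper value outside its range is refused whole. The fingers move at their own pace and stop on an object; the grip force is fixed at half the most. Time passes only in rows, so rows that do not move let the fingers close. It gives the time, the measured TCP pose, the force and the opening at its end, in the units of the state.
- status.sense(): the state, without advancing time (a new reading comes with each control period).
- eyes.read_camera(name): name is "side" or "top"; returns a dict with "color" (384x512x3 uint8, red, green, blue), "vertical_fov" (degrees; the focal length in pixels is half the picture's height over the tangent of half this angle, whatever the lens; pixels are square), "cx", "cy" (the principal point, pixels), "k1" (the pictures are not rectified: a ray, as slopes to the right and down, at radius r is drawn at 1 + k1 r^2 times it, then the intrinsics apply), "origin" and "attitude" of the camera in the world. Camera axes: x right, y down, z forward; pixel columns grow to the right and rows downward; lengths in mm; the calibration is good to about 2 mm. A picture is of the moment at which its call begins. There is no depth.
- sign_off(): hands the job in, once; it reports no verdict.
The state is a dict: "time": time; "qpos": joint angles; "qvel": joint speeds; "tau": joint torques, N m; "tool_pos": TCP position; "eef_rot": TCP orientation; "force": force on the tool from outside, world axes, zero at the start; "wrist_torque": the same for the moment, N m; "grip_width": finger opening in mm.
Only numpy, scipy, OpenCV 4.12 (cv2) and the standard library are available. Lean on these libraries where they do the work, as an engineer would, in place of code of your own. Each camera call takes 0.05 s, during which the arm holds its last target. There are 200 camera calls.

## Working session

There is one attempt and no reset: what is moved stays moved. The work goes in short steps, Python scripts to look and compute and a tool call to move; the robot and the scene stay as the last step left them, time stands still between calls to the robot, and variables do not carry over. Pictures are saved under pics/ and viewed, about 8 in all and at most 12, crops included, and the job is handed in when it is done.

Besides the shell and the picture viewer there is one more tool, called after "Request:" by a JSON object that holds its "fn" and its "kwargs". carry_out: Moves the arm, as the interface text tells. Its arguments: {"type":"object","properties":{"series":{"type":"array"}},"required":["series"]}

```bash
ls; mkdir -p pics; cat > h.py <<'E'
import numpy as np, cv2
from bench import status, eyes
from scipy.spatial.transform import Rotation as R
def snap(n,f):
    c=eyes.read_camera(n); np.save(f'pics/{f}.npy',c,allow_pickle=True)
    cv2.imwrite(f'pics/{f}.png',c['color'][:,:,::-1]); return c
def load(f): return np.load(f'pics/{f}.npy',allow_pickle=True).item()
def Rm(c):
    a=np.array(c['attitude'],float)
    return a if a.shape==(3,3) else R.from_rotvec(a).as_matrix()
def K(c):
    h,w=c['color'].shape[:2]; f=h/2/np.tan(np.radians(c['vertical_fov'])/2); return f
def ray(c,px):
    px=np.atleast_2d(np.array(px,float)); f=K(c)
    d=(px-[c['cx'],c['cy']])/f; u=d.copy()
    for _ in range(20): u=d/(1+c['k1']*(u**2).sum(1,keepdims=True))
    return np.c_[u,np.ones(len(u))]@Rm(c).T
def onz(c,px,z):
    r=ray(c,px); o=np.array(c['origin'],float); return o+r*((z-o[2])/r[:,2:3])
def proj(c,P):
    p=(np.atleast_2d(P)-np.array(c['origin'],float))@Rm(c); u=p[:,:2]/p[:,2:]
    return u*(1+c['k1']*(u**2).sum(1,keepdims=True))*K(c)+[c['cx'],c['cy']]
E
python3 - <<'E'
from h import *
s=status.sense(); print(s)
a=snap('top','t0'); b=snap('side','s0')
for c in(a,b): print({k:v for k,v in c.items() if k!='color'})
cv2.imwrite('pics/both0.png',cv2.resize(np.vstack([a['color'],b['color']])[:,:,::-1],None,fx=.78,fy=.78,interpolation=cv2.INTER_AREA))
E
```

```text
pics
{'time': 0.0, 'qpos': array([ 1.10800306e+00,  2.87194709e-01,  1.57823050e+00, -5.47880323e-06,
        1.27858462e+00, -1.50003311e-01]), 'qvel': array([-2.52265275e-04, -9.52796243e-04, -1.05124730e-03,  9.19101331e-05,
        3.05366862e-04, -1.66489942e-04]), 'tau': array([-1.76023175e-03, -4.05995536e+01, -2.92618847e+01, -2.22688845e-04,
        5.92358658e-03, -7.13480048e-06]), 'tool_pos': array([207.39703407, 641.68432143, 248.59879664]), 'eef_rot': array([-0.48921327, -3.10253326,  0.0036217 ]), 'force': array([-0.31118579, -0.60344563, -0.46961381]), 'wrist_torque': array([ 0.00633617,  0.01783845, -0.0204667 ]), 'grip_width': 85.73515634955392}
{'vertical_fov': 53.85051054886114, 'cx': 253.28456444604004, 'cy': 193.86254944665689, 'k1': -0.052599230920298785, 'origin': array([395.51667953, -13.86598708, 902.22020485]), 'attitude': array([-2.23159989,  1.93967489, -0.22383226])}
{'vertical_fov': 54.132394423217946, 'cx': 255.9104878867511, 'cy': 190.73470142322873, 'k1': -0.11584926974807062, 'origin': array([  48.61101927, -481.40030914,  789.82330429]), 'attitude': array([-2.1780667 ,  0.92500213, -0.40469663])}
```

View pics/t0.png

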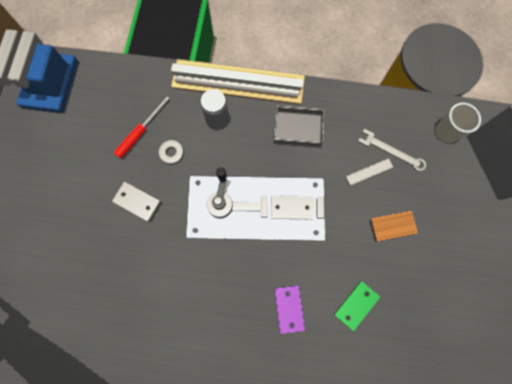

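View pics/s0.png

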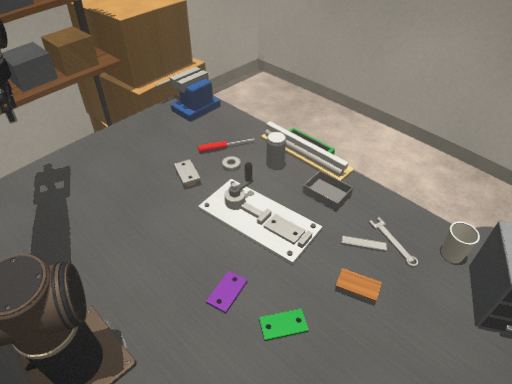

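Top view: jig at (257,208), crank hub at (219,204), knob at (221,174), lower blank at (293,207). The steel blank with holes is at (136,201). The brown sheet candidate is the orange-brown piece at (394,226). Look-alikes are purple (290,309), green (357,305) and the offcut (370,172). I'll check these in one close crop.

```bash
python3 - <<'E'
from h import *
a=load('t0')['color'];b=load('s0')['color']
def cr(i,x,y,w=100,h=75): return cv2.resize(i[y:y+h,x:x+w],(400,300),interpolation=cv2.INTER_CUBIC)
m=np.vstack([np.hstack([cr(a,345,190),cr(a,85,160)]),np.hstack([cr(b,310,248),cr(a,185,160)])])
cv2.imwrite('pics/crop0.png',m[:,:,::-1])
A=load('t0')
for n,p,z in [('orange',(394,226),26),('blank',(136,201),30),('low',(293,207),26),('hub',(219,204),74),('ring',(170,152),16),('can',(213,98),110),('tray',(299,126),35),('offcut',(370,172),10)]: print(n,onz(A,p,z)[0].round())
E
```

```text
orange [ 569. -322.   26.]
blank [543. 290.  30.]
low [582. -81.  26.]
hub [555.  88.  74.]
ring [680. 237.  16.]
can [792. 137. 110.]
tray [784. -71.  35.]
offcut [ 699. -260.   10.]
```

View pics/crop0.png

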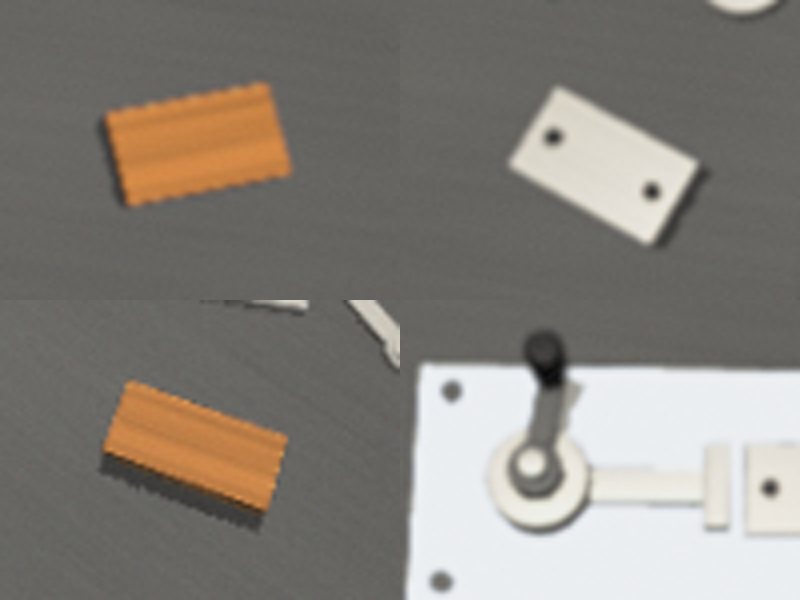

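```bash
cat >> h.py <<'E'
def rect(c,mask,z,near):
    """biggest contour near pixel -> world rect: centre, (w,l), angle of long side"""
    cs,_=cv2.findContours(mask.astype(np.uint8),cv2.RETR_EXTERNAL,cv2.CHAIN_APPROX_NONE)
    cs=[k for k in cs if cv2.contourArea(k)>60 and abs(cv2.pointPolygonTest(k,near,True))<60 and cv2.pointPolygonTest(k,near,True)>0]
    if not cs: return None
    k=max(cs,key=cv2.contourArea)
    P=onz(c,k[:,0,:],z)[:,:2].astype(np.float32)
    q=cv2.boxPoints(cv2.minAreaRect(P)); e=[q[1]-q[0],q[2]-q[1]]
    e.sort(key=lambda v:np.hypot(*v)); l=e[1]
    return q.mean(0).round(1),[round(float(np.hypot(*v)),1) for v in e],round(float(np.arctan2(l[1],l[0])%np.pi),3)
E
python3 - <<'E'
from h import *
for f,pts in (('t0',[(394,226),(136,203),(293,207),(200,230)]),('s0',[(358,284),(188,172),(284,230),(225,212)])):
    c=load(f); hsv=cv2.cvtColor(c['color'],cv2.COLOR_RGB2HSV); H,S,V=[hsv[:,:,i].astype(int) for i in range(3)]
    print(f,[hsv[p[1],p[0]].tolist() for p in pts])
    sh=(S>110)&(H<25)&(V>120)
    print('sheet',rect(c,sh,26,pts[0]))
    for t in (150,175,195):
        st=(V>t)&(S<70)
        print(t,'upper',rect(c,st,30,pts[1]),'jig',rect(c,st,16,pts[3]))
    cr=c['color']
# lower blank by warm tint
    b=(cr[:,:,0].astype(int)-cr[:,:,2])
    print('tint',[b[p[1],p[0]] for p in pts]);
    lo=(b>5)&(V>150); print('lower',rect(c,lo,26,pts[2]))
E
```

```text
t0 [[14, 167, 194], [22, 17, 224], [25, 13, 231], [102, 5, 241]]
sheet (array([ 570.7, -321.8], dtype=float32), [56.0, 101.6], 1.892)
150 upper (array([544. , 292.2], dtype=float32), [56.7, 101.7], 1.219) jig (array([571.5,   7.4], dtype=float32), [152.9, 326.5], 1.691)
175 upper (array([543.8, 292. ], dtype=float32), [54.6, 99.5], 1.218) jig (array([570.9,   7.2], dtype=float32), [151.1, 326.0], 1.692)
195 upper (array([544., 292.], dtype=float32), [53.2, 97.9], 1.22) jig (array([571.1,   6.7], dtype=float32), [149.5, 324.1], 1.692)
tint [np.int64(127), np.int64(15), np.int64(12), np.int64(-5)]
lower (array([581.5, -77.4], dtype=float32), [53.0, 97.9], 1.71)
s0 [[14, 164, 183], [21, 22, 199], [23, 20, 202], [23, 10, 235]]
sheet (array([ 570.8, -323.9], dtype=float32), [55.7, 100.1], 1.886)
150 upper (array([545.5, 290.6], dtype=float32), [54.0, 98.7], 1.214) jig (array([571.4,   5.5], dtype=float32), [151.5, 325.4], 1.692)
175 upper (array([545.5, 291. ], dtype=float32), [51.0, 97.9], 1.214) jig (array([571.4,   5.5], dtype=float32), [149.8, 324.3], 1.69)
195 upper (array([544.1, 289. ], dtype=float32), [49.8, 92.9], 1.214) jig (array([571.3,   5.3], dtype=float32), [148.7, 323.1], 1.691)
tint [np.int64(118), np.int64(17), np.int64(16), np.int64(9)]
lower (array([564.6,  -0.8], dtype=float32), [149.5, 321.2], 1.692)
```

Orange-brown sheet checked: plain, on a block, overhanging. The loose steel blank at (136,201) is the upper_blank. In world mm: sheet (570.7,-322.8), upper_blank (544.5,291), jig centre (571.3,6.3) with yaw 0.12, nest (581.5,-78), crank axis (561,90.7). The sizes match the description and both views agree to about 2 mm, so I'm going for the sheet.

Request:
{"fn": "carry_out", "kwargs": {"series": [{"fingers": 1,"dx": 0.027,"dy": -0.041,"dz": 0,"ax": 0,"ay": 0,"az": -0.134},{"fingers": 1,"dx": 0.027,"dy": -0.041,"dz": 0,"ax": 0,"ay": 0,"az": -0.134},{"fingers": 1,"dx": 0.027,"dy": -0.041,"dz": 0,"ax": 0,"ay": 0,"az": -0.134},{"fingers": 1,"dx": 0.027,"dy": -0.041,"dz": 0,"ax": 0,"ay": 0,"az": -0.134},{"fingers": 1,"dx": 0.027,"dy": -0.041,"dz": 0,"ax": 0,"ay": 0,"az": -0.134},{"fingers": 1,"dx": 0.027,"dy": -0.041,"dz": 0,"ax": 0,"ay": 0,"az": -0.134},{"fingers": 1,"dx": 0.027,"dy": -0.041,"dz": 0,"ax": 0,"ay": 0,"az": -0.134},{"fingers": 1,"dx": 0.027,"dy": -0.041,"dz": 0,"ax": 0,"ay": 0,"az": 0},{"fingers": 1,"dx": 0.027,"dy": -0.041,"dz": 0,"ax": 0,"ay": 0,"az": 0},{"fingers": 1,"dx": 0.027,"dy": -0.041,"dz": 0,"ax": 0,"ay": 0,"az": 0},{"fingers": 1,"dx": 0.027,"dy": -0.041,"dz": 0,"ax": 0,"ay": 0,"az": 0},{"fingers": 1,"dx": 0.027,"dy": -0.041,"dz": 0,"ax": 0,"ay": 0,"az": 0}]}}

```text
time: 1.3
tool_pos: [532.1, 148.3, 249.7]
eef_rot: [-1.839, -2.546, 0.0]
force: [0.8, 1.2, 0.4]
grip_width: 85.2
```

Request:
{"fn": "carry_out", "kwargs": {"series": [{"dx": 0.0039,"dy": -0.047},{"dx": 0.0039,"dy": -0.047},{"dx": 0.0039,"dy": -0.047},{"dx": 0.0039,"dy": -0.047},{"dx": 0.0039,"dy": -0.047},{"dx": 0.0039,"dy": -0.047},{"dx": 0.0039,"dy": -0.047},{"dx": 0.0039,"dy": -0.047},{"dx": 0.0039,"dy": -0.047},{"dx": 0.0039,"dy": -0.047},{"dz": -0.05},{"dz": -0.05}]}}

```text
invalid input at $.series[0]: expected keys fingers, dx, dy, dz, ax, ay, az
```

Request:
{"fn": "carry_out", "kwargs": {"series": [{"fingers": 1,"dx": 0.0039,"dy": -0.047,"dz": 0,"ax": 0,"ay": 0,"az": 0},{"fingers": 1,"dx": 0.0039,"dy": -0.047,"dz": 0,"ax": 0,"ay": 0,"az": 0},{"fingers": 1,"dx": 0.0039,"dy": -0.047,"dz": 0,"ax": 0,"ay": 0,"az": 0},{"fingers": 1,"dx": 0.0039,"dy": -0.047,"dz": 0,"ax": 0,"ay": 0,"az": 0},{"fingers": 1,"dx": 0.0039,"dy": -0.047,"dz": 0,"ax": 0,"ay": 0,"az": 0},{"fingers": 1,"dx": 0.0039,"dy": -0.047,"dz": 0,"ax": 0,"ay": 0,"az": 0},{"fingers": 1,"dx": 0.0039,"dy": -0.047,"dz": 0,"ax": 0,"ay": 0,"az": 0},{"fingers": 1,"dx": 0.0039,"dy": -0.047,"dz": 0,"ax": 0,"ay": 0,"az": 0},{"fingers": 1,"dx": 0.0039,"dy": -0.047,"dz": 0,"ax": 0,"ay": 0,"az": 0},{"fingers": 1,"dx": 0.0039,"dy": -0.047,"dz": 0,"ax": 0,"ay": 0,"az": 0},{"fingers": 1,"dx": 0,"dy": 0,"dz": -0.05,"ax": 0,"ay": 0,"az": 0},{"fingers": 1,"dx": 0,"dy": 0,"dz": -0.05,"ax": 0,"ay": 0,"az": 0}]}}

```text
time: 2.5
tool_pos: [571.4, -322.6, 150.6]
eef_rot: [1.84, 2.54, -0.0]
force: [0.5, 0.4, -1.1]
grip_width: 85.6
```

Request:
{"fn": "carry_out", "kwargs": {"series": [{"fingers": 1,"dx": -0.0005,"dy": 0,"dz": -0.045,"ax": 0,"ay": 0,"az": 0},{"fingers": 1,"dx": 0,"dy": 0,"dz": -0.045,"ax": 0,"ay": 0,"az": 0},{"fingers": 1,"dx": 0,"dy": 0,"dz": -0.02,"ax": 0,"ay": 0,"az": 0},{"fingers": 1,"dx": 0,"dy": 0,"dz": -0.0092,"ax": 0,"ay": 0,"az": 0},{"fingers": 0.7,"dx": 0,"dy": 0,"dz": 0,"ax": 0,"ay": 0,"az": 0},{"fingers": 0.5,"dx": 0,"dy": 0,"dz": 0,"ax": 0,"ay": 0,"az": 0},{"fingers": 0.4,"dx": 0,"dy": 0,"dz": 0,"ax": 0,"ay": 0,"az": 0},{"fingers": 0.4,"dx": 0,"dy": 0,"dz": 0,"ax": 0,"ay": 0,"az": 0},{"fingers": 0,"dx": 0,"dy": 0,"dz": 0,"ax": 0,"ay": 0,"az": 0},{"fingers": 0,"dx": 0,"dy": 0,"dz": 0,"ax": 0,"ay": 0,"az": 0}]}}

```text
time: 3.5
tool_pos: [571.6, -320.8, 33.4]
eef_rot: [1.836, 2.544, -0.0]
force: [0.5, -0.3, 5.2]
grip_width: 53.0
```

Request:
{"fn": "carry_out", "kwargs": {"series": [{"fingers": 0,"dx": 0,"dy": 0,"dz": 0.02,"ax": 0,"ay": 0,"az": 0},{"fingers": 0,"dx": 0,"dy": 0,"dz": 0.045,"ax": 0,"ay": 0,"az": 0},{"fingers": 0,"dx": 0,"dy": 0,"dz": 0.045,"ax": 0,"ay": 0,"az": 0},{"fingers": 0,"dx": 0,"dy": 0,"dz": 0.02,"ax": 0,"ay": 0,"az": 0},{"fingers": 0,"dx": 0,"dy": 0,"dz": 0,"ax": 0,"ay": 0,"az": 0}]}}

```text
time: 4.0
tool_pos: [572.2, -321.2, 166.0]
eef_rot: [1.834, 2.54, -0.001]
force: [0.2, 0.3, -0.7]
grip_width: 53.1
```

```bash
python3 - <<'E'
from h import *
s=status.sense(); print(s['tool_pos'].round(1),s['eef_rot'].round(3),s['force'].round(1),s['grip_width'])
a=snap('top','t1');b=snap('side','s1')
p=proj(a,s['tool_pos'])[0].astype(int);q=proj(b,s['tool_pos'])[0].astype(int);print(p,q)
def cr(i,x,y):
    x=max(0,min(x-65,512-130));y=max(0,min(y-65,384-130)); return cv2.resize(i[y:y+130,x:x+130],(400,400),interpolation=cv2.INTER_CUBIC)
cv2.imwrite('pics/c1.png',np.hstack([cr(a['color'],*p),cr(b['color'],*q)])[:,:,::-1])
E
```

```text
[ 572.2 -321.2  166. ] [ 1.834e+00  2.540e+00 -1.000e-03] [ 0.2  0.3 -0.7] 53.09210947830942
[418 214] [370 245]
```

View pics/c1.png

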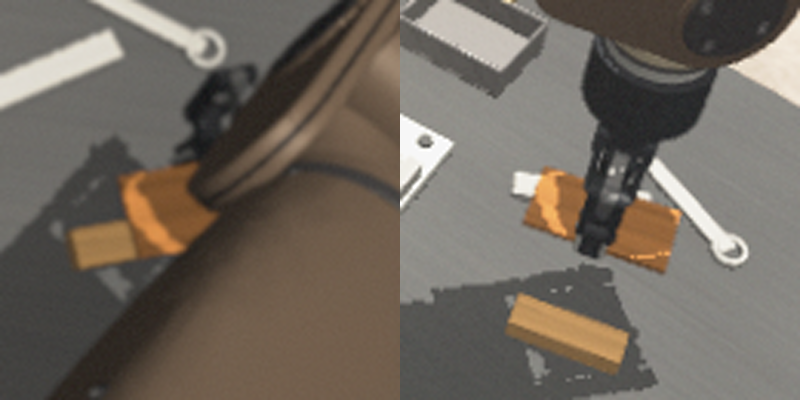

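The sheet is gripped at mid-length, level, with the bare block left behind (side view near (370,245)). I'm carrying it to the nest.

Request:
{"fn": "carry_out", "kwargs": {"series": [{"fingers": 0,"dx": 0.0015,"dy": 0.0408,"dz": 0,"ax": 0,"ay": 0,"az": -0.065},{"fingers": 0,"dx": 0.0015,"dy": 0.0408,"dz": 0,"ax": 0,"ay": 0,"az": -0.065},{"fingers": 0,"dx": 0.0015,"dy": 0.0408,"dz": 0,"ax": 0,"ay": 0,"az": -0.065},{"fingers": 0,"dx": 0.0015,"dy": 0.0408,"dz": 0,"ax": 0,"ay": 0,"az": 0},{"fingers": 0,"dx": 0.0015,"dy": 0.0408,"dz": 0,"ax": 0,"ay": 0,"az": 0},{"fingers": 0,"dx": 0.0015,"dy": 0.0408,"dz": 0,"ax": 0,"ay": 0,"az": 0},{"fingers": 0,"dx": 0,"dy": 0,"dz": -0.04,"ax": 0,"ay": 0,"az": 0},{"fingers": 0,"dx": 0,"dy": 0,"dz": -0.04,"ax": 0,"ay": 0,"az": 0},{"fingers": 0,"dx": 0,"dy": 0,"dz": -0.025,"ax": 0,"ay": 0,"az": 0},{"fingers": 0,"dx": 0,"dy": 0,"dz": 0,"ax": 0,"ay": 0,"az": 0}]}}

```text
time: 5.1
tool_pos: [573.4, -73.0, 48.2]
eef_rot: [-2.069, -2.346, 0.01]
force: [-0.6, -0.5, -1.5]
grip_width: 52.8
```

```bash
python3 - <<'E'
from h import *
s=status.sense(); print(s['tool_pos'].round(1),s['force'].round(1))
b=snap('side','s2')
p=proj(b,s['tool_pos'])[0].astype(int);x,y=p-[50,40];print(x,y)
cv2.imwrite('pics/c2.png',cv2.resize(b['color'][y:y+90,x:x+120],(800,600),interpolation=cv2.INTER_CUBIC)[:,:,::-1])
E
```

```text
[573.4 -73.   48.2] [-0.6 -0.5 -1.5]
230 182
```

View pics/c2.png

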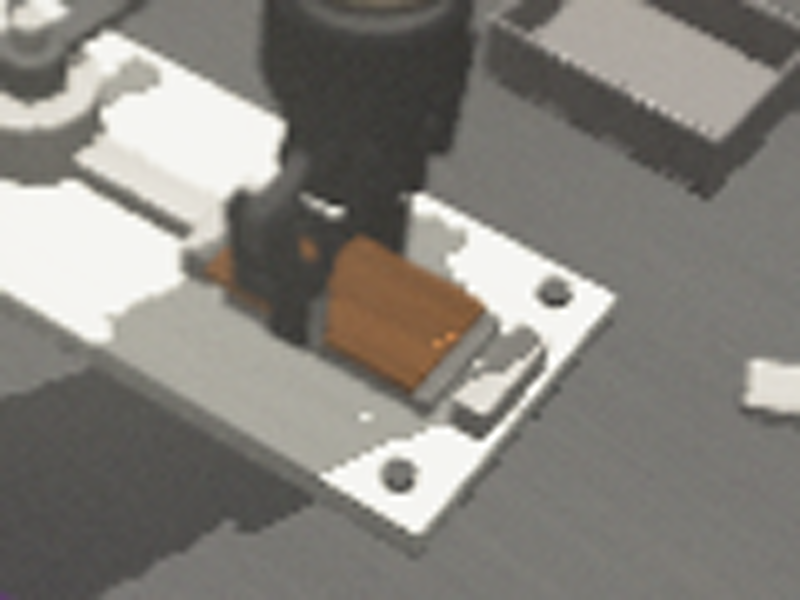

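The side view shows the held sheet just over the lower blank, shifted towards −x/+y. The state agrees (573,-73 against 581,-76.5), so I'm correcting before lowering.

Request:
{"fn": "carry_out", "kwargs": {"series": [{"fingers": 0,"dx": 0,"dy": 0,"dz": 0,"ax": 0,"ay": 0,"az": 0},{"fingers": 0,"dx": 0.004,"dy": -0.0017,"dz": 0,"ax": 0,"ay": 0,"az": 0},{"fingers": 0,"dx": 0.004,"dy": -0.0018,"dz": 0,"ax": 0,"ay": 0,"az": 0},{"fingers": 0,"dx": 0,"dy": 0,"dz": 0,"ax": 0,"ay": 0,"az": 0},{"fingers": 0,"dx": 0,"dy": 0,"dz": 0,"ax": 0,"ay": 0,"az": 0}]}}

```text
time: 5.65
tool_pos: [587.8, -78.7, 56.7]
eef_rot: [2.078, 2.355, 0.001]
force: [-0.0, 0.2, -0.9]
grip_width: 53.1
```

Request:
{"fn": "carry_out", "kwargs": {"series": [{"fingers": 0,"dx": -0.0035,"dy": 0.0012,"dz": -0.004,"ax": 0,"ay": 0,"az": 0},{"fingers": 0,"dx": -0.003,"dy": 0.001,"dz": -0.004,"ax": 0,"ay": 0,"az": 0},{"fingers": 0,"dx": 0,"dy": 0,"dz": 0,"ax": 0,"ay": 0,"az": 0},{"fingers": 0,"dx": 0,"dy": 0,"dz": 0,"ax": 0,"ay": 0,"az": 0},{"fingers": 0,"dx": 0,"dy": 0,"dz": 0,"ax": 0,"ay": 0,"az": 0}]}}

```text
time: 6.15
tool_pos: [580.7, -76.3, 47.9]
eef_rot: [2.078, 2.356, 0.0]
force: [0.5, 0.4, -0.5]
grip_width: 52.8
```

```bash
python3 - <<'E'
from h import *
s=status.sense(); print(s['tool_pos'].round(1),s['force'].round(1),np.abs(s['qvel']).max())
E
```

```text
[580.7 -76.3  47.9] [ 0.5  0.4 -0.5] 0.0063639111725913265
```

Request:
{"fn": "carry_out", "kwargs": {"series": [{"fingers": 0,"dx": 0.0005,"dy": 0,"dz": -0.004,"ax": 0,"ay": 0,"az": 0},{"fingers": 0,"dx": 0,"dy": 0,"dz": -0.003,"ax": 0,"ay": 0,"az": 0},{"fingers": 0,"dx": 0,"dy": 0,"dz": -0.001,"ax": 0,"ay": 0,"az": 0},{"fingers": 0,"dx": 0,"dy": 0,"dz": 0,"ax": 0,"ay": 0,"az": 0},{"fingers": 0,"dx": 0,"dy": 0,"dz": 0,"ax": 0,"ay": 0,"az": 0}]}}

```text
time: 6.65
tool_pos: [581.6, -76.4, 41.0]
eef_rot: [-2.078, -2.356, 0.0]
force: [-1.4, 1.2, 7.0]
grip_width: 52.4
```

Contact is felt (7 N), so I'm releasing, rising, and heading for the upper blank.

Request:
{"fn": "carry_out", "kwargs": {"series": [{"fingers": 0.75,"dx": 0,"dy": 0,"dz": 0,"ax": 0,"ay": 0,"az": 0},{"fingers": 1,"dx": 0,"dy": 0,"dz": 0,"ax": 0,"ay": 0,"az": 0},{"fingers": 1,"dx": 0,"dy": 0,"dz": 0,"ax": 0,"ay": 0,"az": 0},{"fingers": 1,"dx": 0,"dy": 0,"dz": 0.02,"ax": 0,"ay": 0,"az": 0},{"fingers": 1,"dx": 0,"dy": 0,"dz": 0.045,"ax": 0,"ay": 0,"az": 0},{"fingers": 1,"dx": 0,"dy": 0,"dz": 0.05,"ax": 0,"ay": 0,"az": 0},{"fingers": 1,"dx": 0,"dy": 0,"dz": 0.05,"ax": 0,"ay": 0,"az": 0},{"fingers": 1,"dx": 0,"dy": 0,"dz": 0.05,"ax": 0,"ay": 0,"az": 0},{"fingers": 1,"dx": -0.02,"dy": 0.045,"dz": 0,"ax": 0,"ay": 0,"az": -0.1},{"fingers": 1,"dx": -0.02,"dy": 0.045,"dz": 0,"ax": 0,"ay": 0,"az": -0.1},{"fingers": 1,"dx": 0,"dy": 0.049,"dz": 0,"ax": 0,"ay": 0,"az": -0.1},{"fingers": 1,"dx": 0,"dy": 0.049,"dz": 0,"ax": 0,"ay": 0,"az": -0.1}]}}

```text
time: 7.85
tool_pos: [540.4, 113.2, 254.9]
eef_rot: [2.51, 1.889, 0.001]
force: [0.4, -0.7, -0.7]
grip_width: 85.7
```

Request:
{"fn": "carry_out", "kwargs": {"series": [{"fingers": 1,"dx": 0.001,"dy": 0.045,"dz": 0,"ax": 0,"ay": 0,"az": -0.04},{"fingers": 1,"dx": 0.001,"dy": 0.045,"dz": 0,"ax": 0,"ay": 0,"az": -0.039},{"fingers": 1,"dx": 0.001,"dy": 0.045,"dz": 0,"ax": 0,"ay": 0,"az": 0},{"fingers": 1,"dx": 0,"dy": 0.044,"dz": 0,"ax": 0,"ay": 0,"az": 0},{"fingers": 1,"dx": 0,"dy": 0,"dz": -0.05,"ax": 0,"ay": 0,"az": 0},{"fingers": 1,"dx": 0,"dy": 0,"dz": -0.05,"ax": 0,"ay": 0,"az": 0},{"fingers": 1,"dx": 0,"dy": 0,"dz": -0.05,"ax": 0,"ay": 0,"az": 0},{"fingers": 1,"dx": 0,"dy": 0,"dz": -0.03,"ax": 0,"ay": 0,"az": 0},{"fingers": 1,"dx": 0,"dy": 0,"dz": 0,"ax": 0,"ay": 0,"az": 0},{"fingers": 1,"dx": 0,"dy": 0,"dz": 0,"ax": 0,"ay": 0,"az": 0},{"fingers": 1,"dx": 0,"dy": 0,"dz": 0,"ax": 0,"ay": 0,"az": 0}]}}

```text
time: 8.95
tool_pos: [546.2, 291.4, 77.8]
eef_rot: [2.577, 1.795, 0.008]
force: [0.2, 0.0, 0.3]
grip_width: 85.6
```

```bash
python3 - <<'E'
from h import *
s=status.sense(); print(s['tool_pos'].round(1),s['force'].round(1))
a=snap('top','t3');b=snap('side','s3')
for f,p,p2 in (('t3',(293,207),(200,230)),('s3',(284,230),(225,212))):
    c=load(f); hsv=cv2.cvtColor(c['color'],cv2.COLOR_RGB2HSV); H,S,V=[hsv[:,:,i].astype(int) for i in range(3)]
    print(rect(c,(S>110)&(H<25)&(V>90),32,p), rect(c,(V>175)&(S<70),16,p2))
A=cv2.resize(a['color'][160:250,235:340],(420,360),interpolation=cv2.INTER_CUBIC);B=cv2.resize(b['color'][185:265,235:328],(418,360),interpolation=cv2.INTER_CUBIC)
cv2.imwrite('pics/c3.png',np.hstack([A,B])[:,:,::-1])
E
```

```text
[546.2 291.4  77.8] [0.2 0.  0.3]
(array([581.6, -78. ], dtype=float32), [50.3, 95.0], 1.71) (array([570.9,   7.3], dtype=float32), [151.4, 326.4], 1.692)
(array([581.3, -80.7], dtype=float32), [54.2, 98.9], 1.696) (array([571.3,   5.5], dtype=float32), [150.3, 325.0], 1.691)
```

View pics/c3.png

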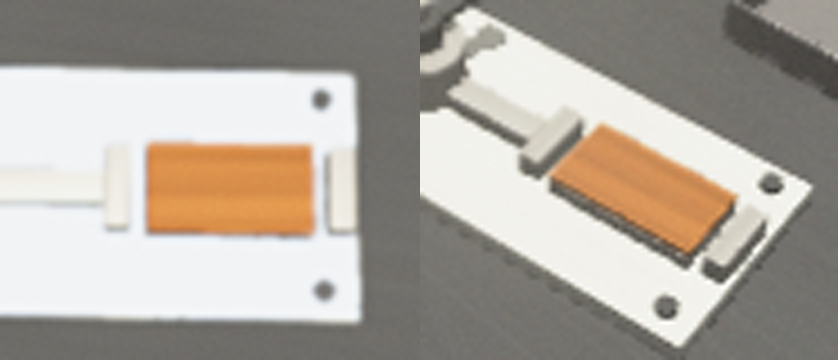

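Sheet lies square on the lower blank: about 1 mm from centre and 0.01 rad in both views, with the jaw gaps nearly equal (top (293,207), side (284,230)). Now gripping the upper blank.

Request:
{"fn": "carry_out", "kwargs": {"series": [{"fingers": 1,"dx": -0.001,"dy": 0,"dz": -0.025,"ax": 0,"ay": 0,"az": 0},{"fingers": 1,"dx": 0,"dy": 0,"dz": -0.015,"ax": 0,"ay": 0,"az": 0},{"fingers": 1,"dx": 0,"dy": 0,"dz": -0.004,"ax": 0,"ay": 0,"az": 0},{"fingers": 1,"dx": 0,"dy": 0,"dz": 0,"ax": 0,"ay": 0,"az": 0},{"fingers": 0.75,"dx": 0,"dy": 0,"dz": 0,"ax": 0,"ay": 0,"az": 0},{"fingers": 0.6,"dx": 0,"dy": 0,"dz": 0,"ax": 0,"ay": 0,"az": 0},{"fingers": 0.5,"dx": 0,"dy": 0,"dz": 0,"ax": 0,"ay": 0,"az": 0},{"fingers": 0,"dx": 0,"dy": 0,"dz": 0,"ax": 0,"ay": 0,"az": 0},{"fingers": 0,"dx": 0,"dy": 0,"dz": 0,"ax": 0,"ay": 0,"az": 0},{"fingers": 0,"dx": 0,"dy": 0,"dz": 0,"ax": 0,"ay": 0,"az": 0}]}}

```text
time: 10.05
tool_pos: [544.1, 291.1, 32.3]
eef_rot: [2.578, 1.795, 0.003]
force: [-0.4, 0.0, 5.9]
grip_width: 53.3
```

Request:
{"fn": "carry_out", "kwargs": {"series": [{"fingers": 0,"dx": 0,"dy": 0,"dz": 0.015,"ax": 0,"ay": 0,"az": 0},{"fingers": 0,"dx": 0,"dy": 0,"dz": 0.03,"ax": 0,"ay": 0,"az": 0},{"fingers": 0,"dx": 0,"dy": 0,"dz": 0.04,"ax": 0,"ay": 0,"az": 0},{"fingers": 0,"dx": 0,"dy": 0,"dz": 0.05,"ax": 0,"ay": 0,"az": 0},{"fingers": 0,"dx": 0,"dy": 0,"dz": 0.05,"ax": 0,"ay": 0,"az": 0},{"fingers": 0,"dx": 0,"dy": 0,"dz": 0.03,"ax": 0,"ay": 0,"az": 0},{"fingers": 0,"dx": 0.002,"dy": -0.02,"dz": 0,"ax": 0,"ay": 0,"az": 0.05},{"fingers": 0,"dx": 0.004,"dy": -0.04,"dz": 0,"ax": 0,"ay": 0,"az": 0.086},{"fingers": 0,"dx": 0.0045,"dy": -0.045,"dz": 0,"ax": 0,"ay": 0,"az": 0.086},{"fingers": 0,"dx": 0.0045,"dy": -0.045,"dz": 0,"ax": 0,"ay": 0,"az": 0.086},{"fingers": 0,"dx": 0.0045,"dy": -0.045,"dz": 0,"ax": 0,"ay": 0,"az": 0.086},{"fingers": 0,"dx": 0.0045,"dy": -0.045,"dz": 0,"ax": 0,"ay": 0,"az": 0.085}]}}

```text
time: 11.25
tool_pos: [566.0, 49.1, 245.0]
eef_rot: [-2.073, -2.359, 0.002]
force: [0.1, 0.4, -4.1]
grip_width: 53.6
```

Request:
{"fn": "carry_out", "kwargs": {"series": [{"fingers": 0,"dx": 0.004,"dy": -0.04,"dz": 0,"ax": 0,"ay": 0,"az": 0},{"fingers": 0,"dx": 0.004,"dy": -0.04,"dz": 0,"ax": 0,"ay": 0,"az": 0},{"fingers": 0,"dx": 0.004,"dy": -0.03,"dz": 0,"ax": 0,"ay": 0,"az": 0},{"fingers": 0,"dx": 0.0015,"dy": -0.019,"dz": 0,"ax": 0,"ay": 0,"az": 0},{"fingers": 0,"dx": 0,"dy": 0,"dz": -0.04,"ax": 0,"ay": 0,"az": 0},{"fingers": 0,"dx": 0,"dy": 0,"dz": -0.05,"ax": 0,"ay": 0,"az": 0},{"fingers": 0,"dx": 0,"dy": 0,"dz": -0.05,"ax": 0,"ay": 0,"az": 0},{"fingers": 0,"dx": 0,"dy": 0,"dz": -0.04,"ax": 0,"ay": 0,"az": 0},{"fingers": 0,"dx": 0,"dy": 0,"dz": 0,"ax": 0,"ay": 0,"az": 0},{"fingers": 0,"dx": 0,"dy": 0,"dz": 0,"ax": 0,"ay": 0,"az": 0},{"fingers": 0,"dx": 0,"dy": 0,"dz": 0,"ax": 0,"ay": 0,"az": 0},{"fingers": 0,"dx": 0,"dy": 0,"dz": 0,"ax": 0,"ay": 0,"az": 0}]}}

```text
time: 12.45
tool_pos: [583.1, -78.9, 69.5]
eef_rot: [2.074, 2.352, 0.004]
force: [0.0, -0.3, -3.6]
grip_width: 53.2
```

```bash
python3 - <<'E'
from h import *
s=status.sense(); print(s['tool_pos'].round(1),s['eef_rot'].round(4),s['force'].round(1))
E
```

```text
[583.1 -78.9  69.5] [2.0742 2.3516 0.0041] [ 0.  -0.3 -3.6]
```

Request:
{"fn": "carry_out", "kwargs": {"series": [{"fingers": 0,"dx": -0.0014,"dy": 0.001,"dz": -0.01,"ax": 0,"ay": 0,"az": 0},{"fingers": 0,"dx": 0,"dy": 0,"dz": -0.008,"ax": 0,"ay": 0,"az": 0},{"fingers": 0,"dx": 0,"dy": 0,"dz": -0.004,"ax": 0,"ay": 0,"az": 0},{"fingers": 0,"dx": 0,"dy": 0,"dz": -0.002,"ax": 0,"ay": 0,"az": 0},{"fingers": 0,"dx": 0,"dy": 0,"dz": -0.001,"ax": 0,"ay": 0,"az": 0},{"fingers": 0,"dx": 0,"dy": 0,"dz": 0,"ax": 0,"ay": 0,"az": 0},{"fingers": 0,"dx": 0,"dy": 0,"dz": 0,"ax": 0,"ay": 0,"az": 0}]}}

```text
time: 13.15
tool_pos: [580.7, -77.2, 46.5]
eef_rot: [2.077, 2.357, 0.0]
force: [-13.5, 4.4, 24.7]
grip_width: 53.6
```

Request:
{"fn": "carry_out", "kwargs": {"series": [{"fingers": 0,"dx": 0,"dy": 0,"dz": 0.001,"ax": 0,"ay": 0,"az": 0},{"fingers": 0,"dx": 0,"dy": 0,"dz": 0.001,"ax": 0,"ay": 0,"az": 0},{"fingers": 0,"dx": 0,"dy": 0,"dz": 0,"ax": 0,"ay": 0,"az": 0},{"fingers": 0,"dx": 0,"dy": 0,"dz": 0,"ax": 0,"ay": 0,"az": 0}]}}

```text
time: 13.55
tool_pos: [580.3, -77.3, 46.7]
eef_rot: [2.077, 2.356, 0.001]
force: [-8.3, 3.6, 16.6]
grip_width: 53.3
```

```bash
python3 - <<'E'
from h import *
s=status.sense(); print(s['tool_pos'].round(1),s['eef_rot'].round(4),s['force'].round(1))
b=snap('side','s4');a=snap('top','t4')
cv2.imwrite('pics/c4.png',cv2.resize(b['color'][170:275,225:340],(657,600),interpolation=cv2.INTER_CUBIC)[:,:,::-1])
E
```

```text
[580.3 -77.3  46.7] [2.0772e+00 2.3564e+00 5.0000e-04] [-8.3  3.6 16.6]
```

View pics/c4.png

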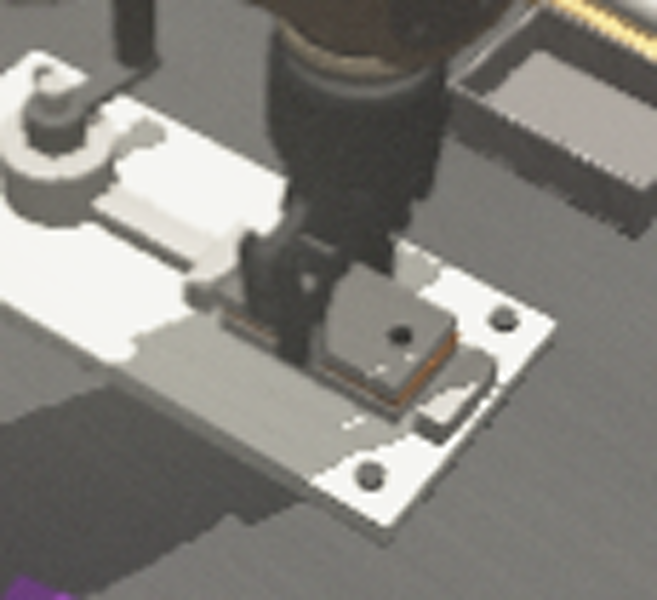

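The side view shows the blank seated on the sheet, edges aligned. I'm easing the pressure, then releasing and lifting clear.

Request:
{"fn": "carry_out", "kwargs": {"series": [{"fingers": 0,"dx": -0.001,"dy": 0.0003,"dz": 0.0015,"ax": 0,"ay": 0,"az": 0},{"fingers": 0,"dx": 0,"dy": 0,"dz": 0.0005,"ax": 0,"ay": 0,"az": 0},{"fingers": 0,"dx": 0,"dy": 0,"dz": 0,"ax": 0,"ay": 0,"az": 0},{"fingers": 0.75,"dx": 0,"dy": 0,"dz": 0,"ax": 0,"ay": 0,"az": 0},{"fingers": 1,"dx": 0,"dy": 0,"dz": 0,"ax": 0,"ay": 0,"az": 0},{"fingers": 1,"dx": 0,"dy": 0,"dz": 0,"ax": 0,"ay": 0,"az": 0},{"fingers": 1,"dx": 0,"dy": 0,"dz": 0.02,"ax": 0,"ay": 0,"az": 0},{"fingers": 1,"dx": 0,"dy": 0,"dz": 0.04,"ax": 0,"ay": 0,"az": 0},{"fingers": 1,"dx": 0,"dy": 0,"dz": 0.05,"ax": 0,"ay": 0,"az": 0},{"fingers": 1,"dx": 0,"dy": 0,"dz": 0.05,"ax": 0,"ay": 0,"az": 0},{"fingers": 1,"dx": 0,"dy": -0.02,"dz": 0.04,"ax": 0,"ay": 0,"az": 0},{"fingers": 1,"dx": -0.04,"dy": -0.03,"dz": 0,"ax": 0,"ay": 0,"az": 0}]}}

```text
time: 14.85
tool_pos: [543.7, -128.5, 253.7]
eef_rot: [2.063, 2.347, 0.009]
force: [0.1, -1.7, 0.9]
grip_width: 85.4
```

Request:
{"fn": "carry_out", "kwargs": {"series": [{"fingers": 1,"dx": -0.03,"dy": -0.04,"dz": 0,"ax": 0,"ay": 0,"az": 0},{"fingers": 1,"dx": -0.03,"dy": -0.04,"dz": 0,"ax": 0,"ay": 0,"az": 0},{"fingers": 1,"dx": 0,"dy": -0.045,"dz": 0,"ax": 0,"ay": 0,"az": 0},{"fingers": 1,"dx": 0,"dy": -0.045,"dz": 0,"ax": 0,"ay": 0,"az": 0},{"fingers": 1,"dx": 0,"dy": 0,"dz": 0,"ax": 0,"ay": 0,"az": 0}]}}

```text
time: 15.35
tool_pos: [477.5, -301.6, 244.7]
eef_rot: [2.084, 2.349, -0.002]
force: [0.7, 1.0, 0.4]
grip_width: 85.5
```

```bash
python3 - <<'E'
from h import *
s=status.sense(); print(s['tool_pos'].round(1),s['eef_rot'].round(4),s['force'].round(1))
a=snap('top','t5');b=snap('side','s5')
A=cv2.resize(a['color'][155:250,180:340],(640,380),interpolation=cv2.INTER_CUBIC);B=cv2.resize(b['color'][155:265,195:330],(640,521),interpolation=cv2.INTER_CUBIC)
cv2.imwrite('pics/c5.png',cv2.resize(np.vstack([A,B]),None,fx=.66,fy=.66)[:,:,::-1])
for f,p in (('t5',(293,207)),('s5',(284,226))):
    c=load(f);cr=c['color'].astype(int);V=cr.max(2);b_=cr[:,:,0]-cr[:,:,2]
    print(rect(c,(b_>5)&(V>150),42,p))
    # knob: dark pixels
E
```

```text
[ 477.5 -301.6  244.7] [ 2.0838e+00  2.3491e+00 -2.1000e-03] [0.7 1.  0.4]
(array([578.3, -77.3], dtype=float32), [54.5, 97.3], 1.683)
(array([564.4, -15.3], dtype=float32), [142.1, 311.9], 1.638)
```

View pics/c5.png

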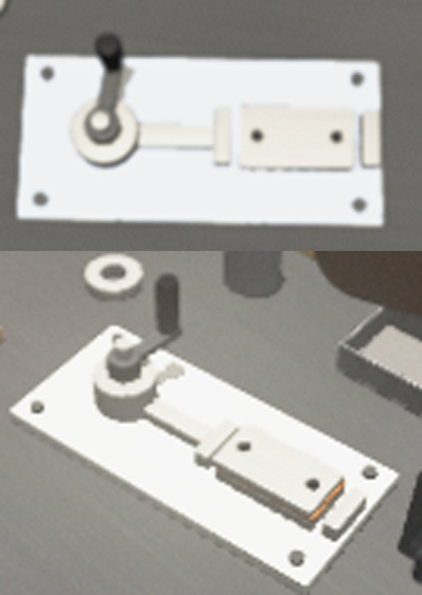

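```bash
python3 - <<'E'
from h import *
def holes(f,mid,z):
    c=load(f);g=cv2.cvtColor(c['color'],cv2.COLOR_RGB2GRAY).astype(float)
    out=[]
    for p0 in mid:
        x,y=p0; w=4; r=g[y-w:y+w+1,x-w:x+w+1]; wt=np.clip(np.percentile(r,70)-25-r,0,None)
        yy,xx=np.mgrid[y-w:y+w+1,x-w:x+w+1]; out.append([(xx*wt).sum()/wt.sum(),(yy*wt).sum()/wt.sum()])
    P=onz(c,out,z)[:,:2]; d=P[1]-P[0]; print(f,np.round(out,1).tolist(),P.mean(0).round(1),'sep',round(np.hypot(*d),1),'ang',round(np.arctan2(d[1],d[0])%np.pi,3))
# approximate hole px from predicted geometry
yv=np.array([-.12,.993,0])
for f,z,ctr in (('t0',26,[581.5,-78,26]),('s0',26,[581.5,-78,26]),('t5',42,[580,-78,42]),('s5',42,[580,-78,42])):
    c=load(f); holes(f,[tuple(np.round(proj(c,np.array(ctr)+s*31*yv)[0]).astype(int)) for s in(-1,1)],z)
ax=np.array([561.1,90.7,0])
for f in('t0','t5'):
    c=load(f); m=(c['color'].max(2)<62).astype(np.uint8); 
    n,l,st,ce=cv2.connectedComponentsWithStats(m)
    for i in range(1,n):
        if st[i,4]>25 and np.hypot(*(ce[i]-[221,174]))<25: print(f,st[i].tolist(),ce[i].round(1))
c=load('t5'); J=np.array([-.12,.993])
for px in [(220.5,170),(221,171),(221,172),(221.5,175)]:
    P=onz(c,px,128)[0]; v=P[:2]-ax[:2]; yj=v@J; xj=v@[.993,.12]; print(px,P.round(1),'r',round(np.hypot(*v),1),'crank',round(np.arctan2(xj,yj),3))
E
```

```text
t0 [[306.7, 207.1], [277.1, 206.6]] [581.9 -78. ] sep 70.2 ang 1.692
s0 [[294.9, 233.0], [273.2, 221.2]] [582.2 -79.1] sep 70.2 ang 1.694
t5 [[307.0, 206.4], [276.9, 206.0]] [580.  -76.7] sep 69.9 ang 1.696
s5 [[294.5, 229.3], [272.6, 217.2]] [580.5 -77.8] sep 70.6 ang 1.686
t0 [217, 169, 9, 13, 79] [221.4 174.7]
t5 [217, 169, 9, 13, 68] [221.5 175.2]
(220.5, 170) [618.7  90.  128. ] r 57.6 crank 1.704
(221, 171) [616.6  88.5 128. ] r 55.6 crank 1.73
(221, 172) [614.4  88.2 128. ] r 53.4 crank 1.738
(221.5, 175) [608.   86.1 128. ] r 47.1 crank 1.789
```

Hole pairs put the upper blank 2 mm in x and 1 mm in y from where the lower one was, within 0.01 rad of it: square enough. The top view puts the knob at (221,173), crank about 1.75 rad, world about (616,88). I'm moving above it.

Request:
{"fn": "carry_out", "kwargs": {"series": [{"fingers": 1,"dx": 0.0155,"dy": 0.0435,"dz": 0,"ax": 0,"ay": 0,"az": 0},{"fingers": 1,"dx": 0.0155,"dy": 0.0435,"dz": 0,"ax": 0,"ay": 0,"az": 0},{"fingers": 1,"dx": 0.0155,"dy": 0.0435,"dz": 0,"ax": 0,"ay": 0,"az": 0},{"fingers": 1,"dx": 0.0155,"dy": 0.0435,"dz": 0,"ax": 0,"ay": 0,"az": 0},{"fingers": 1,"dx": 0.0155,"dy": 0.0435,"dz": 0,"ax": 0,"ay": 0,"az": 0},{"fingers": 1,"dx": 0.0155,"dy": 0.0435,"dz": 0,"ax": 0,"ay": 0,"az": 0},{"fingers": 1,"dx": 0.0155,"dy": 0.0435,"dz": 0,"ax": 0,"ay": 0,"az": 0},{"fingers": 1,"dx": 0.0155,"dy": 0.0435,"dz": 0,"ax": 0,"ay": 0,"az": 0},{"fingers": 1,"dx": 0.0155,"dy": 0.0425,"dz": 0,"ax": 0,"ay": 0,"az": 0},{"fingers": 1,"dx": 0,"dy": 0,"dz": 0,"ax": 0,"ay": 0,"az": 0},{"fingers": 1,"dx": 0,"dy": 0,"dz": 0,"ax": 0,"ay": 0,"az": 0},{"fingers": 1,"dx": 0,"dy": 0,"dz": 0,"ax": 0,"ay": 0,"az": 0}]}}

```text
time: 16.65
tool_pos: [617.0, 93.9, 244.5]
eef_rot: [-2.077, -2.356, 0.001]
force: [0.3, -0.3, -0.5]
grip_width: 85.2
```

```bash
python3 - <<'E'
from h import *
c=load('t5'); print(onz(c,[(217.9,201.2)],88).round(1))
# side: knob vertical dark bar
c=load('s5'); m=(c['color'].max(2)<62).astype(np.uint8)
n,l,st,ce=cv2.connectedComponentsWithStats(m)
k0=proj(c,[616,88,128])[0];k1=proj(c,[616,88,72])[0];print('pred',k0.round(1),k1.round(1),'axis',proj(c,[561,91,88])[0].round(1))
for i in range(1,n):
    if st[i,4]>25 and np.hypot(*(ce[i]-(k0+k1)/2))<25: print(st[i].tolist(),ce[i].round(1),onz(c,ce[i],100).round(1))
E
```

```text
[[558.6  89.6  88. ]]
pred [248.1 164.2] [248.3 179.3] axis [233.5 184. ]
```

Request:
{"fn": "carry_out", "kwargs": {"series": [{"fingers": 1,"dx": -0.0005,"dy": -0.0053,"dz": -0.01,"ax": 0,"ay": 0,"az": 0},{"fingers": 1,"dx": 0,"dy": 0,"dz": -0.04,"ax": 0,"ay": 0,"az": 0},{"fingers": 1,"dx": 0,"dy": 0,"dz": -0.04,"ax": 0,"ay": 0,"az": 0},{"fingers": 1,"dx": 0,"dy": 0,"dz": -0.03,"ax": 0,"ay": 0,"az": 0},{"fingers": 1,"dx": 0,"dy": 0,"dz": -0.012,"ax": 0,"ay": 0,"az": 0},{"fingers": 1,"dx": 0,"dy": 0,"dz": 0,"ax": 0,"ay": 0,"az": 0},{"fingers": 1,"dx": 0,"dy": 0,"dz": 0,"ax": 0,"ay": 0,"az": 0},{"fingers": 1,"dx": 0,"dy": 0,"dz": 0,"ax": 0,"ay": 0,"az": 0}]}}

```text
time: 17.45
tool_pos: [618.9, 87.9, 115.4]
eef_rot: [2.077, 2.353, 0.004]
force: [0.3, 0.5, 0.5]
grip_width: 85.6
```

```bash
python3 - <<'E'
from h import *
s=status.sense(); print(s['tool_pos'].round(1),s['force'].round(1))
a=snap('top','t6');b=snap('side','s6')
def cr(i,p): x,y=np.array(p,int)-[30,30]; return cv2.resize(i[y:y+60,x:x+60],(400,400),interpolation=cv2.INTER_CUBIC)
cv2.imwrite('pics/c6.png',np.hstack([cr(a['color'],(221,185)),cr(b['color'],(243,175))])[:,:,::-1])
E
```

```text
[618.9  87.9 115.4] [0.3 0.5 0.5]
```

View pics/c6.png

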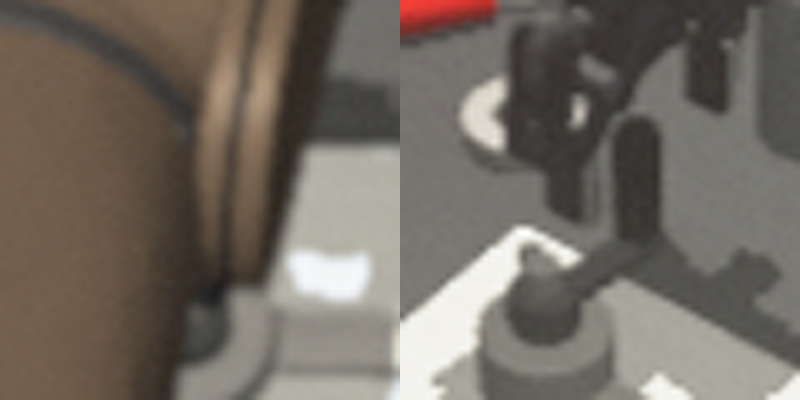

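The side view shows the knob (about (245,172)) centred between the open fingers. I'm lowering the last bit and closing.

Request:
{"fn": "carry_out", "kwargs": {"series": [{"fingers": 1,"dx": -0.0015,"dy": 0,"dz": -0.003,"ax": 0,"ay": 0,"az": 0},{"fingers": 0.8,"dx": 0,"dy": 0,"dz": 0,"ax": 0,"ay": 0,"az": 0},{"fingers": 0.6,"dx": 0,"dy": 0,"dz": 0,"ax": 0,"ay": 0,"az": 0},{"fingers": 0.45,"dx": 0,"dy": 0,"dz": 0,"ax": 0,"ay": 0,"az": 0},{"fingers": 0.35,"dx": 0,"dy": 0,"dz": 0,"ax": 0,"ay": 0,"az": 0},{"fingers": 0.28,"dx": 0,"dy": 0,"dz": 0,"ax": 0,"ay": 0,"az": 0},{"fingers": 0.2,"dx": 0,"dy": 0,"dz": 0,"ax": 0,"ay": 0,"az": 0},{"fingers": 0,"dx": 0,"dy": 0,"dz": 0,"ax": 0,"ay": 0,"az": 0},{"fingers": 0,"dx": 0,"dy": 0,"dz": 0,"ax": 0,"ay": 0,"az": 0},{"fingers": 0,"dx": 0,"dy": 0,"dz": 0,"ax": 0,"ay": 0,"az": 0}]}}

```text
time: 18.55
tool_pos: [616.0, 88.3, 110.0]
eef_rot: [2.078, 2.356, 0.001]
force: [0.9, 0.8, 0.1]
grip_width: 20.3
```

```bash
cat >> h.py <<'E'
AX=np.array([561.1,91.7]); XJ=np.array([np.cos(.1205),np.sin(.1205)]); YJ=np.array([-XJ[1],XJ[0]])
def ang(p,ax=AX): v=np.array(p[:2])-ax; return float(np.arctan2(v@XJ,v@YJ)),float(np.hypot(*v))
def at(a,ax=AX,r=55): return ax+r*(np.sin(a)*XJ+np.cos(a)*YJ)
def st():
    s=status.sense(); print(s['time'],s['tool_pos'].round(1),s['force'].round(1),round(s['grip_width'],1),np.round(ang(s['tool_pos']),3)); return s
E
python3 -c "
from h import *
s=st(); a=ang(s['tool_pos'])[0]
print(*(np.diff([at(t) for t in np.linspace(a,.42,13)],axis=0).round(1).tolist()))"
```

```text
18.55 [616.   88.3 110. ] [0.9 0.8 0.1] 20.3 [ 1.754 54.995]
[0.0, 6.1] [-0.6, 6.1] [-1.3, 6.0] [-2.0, 5.8] [-2.6, 5.5] [-3.2, 5.2] [-3.7, 4.8] [-4.3, 4.4] [-4.7, 3.9] [-5.1, 3.3] [-5.5, 2.7] [-5.7, 2.1]
```

Request:
{"fn": "carry_out", "kwargs": {"series": [{"fingers": 0,"dx": 0,"dy": 0.0061,"dz": 0,"ax": 0,"ay": 0,"az": 0},{"fingers": 0,"dx": -0.0006,"dy": 0.0061,"dz": 0,"ax": 0,"ay": 0,"az": 0},{"fingers": 0,"dx": -0.0013,"dy": 0.006,"dz": 0,"ax": 0,"ay": 0,"az": 0},{"fingers": 0,"dx": -0.002,"dy": 0.0058,"dz": 0,"ax": 0,"ay": 0,"az": 0},{"fingers": 0,"dx": -0.0026,"dy": 0.0055,"dz": 0,"ax": 0,"ay": 0,"az": 0},{"fingers": 0,"dx": -0.0032,"dy": 0.0052,"dz": 0,"ax": 0,"ay": 0,"az": 0},{"fingers": 0,"dx": -0.0037,"dy": 0.0048,"dz": 0,"ax": 0,"ay": 0,"az": 0},{"fingers": 0,"dx": -0.0043,"dy": 0.0044,"dz": 0,"ax": 0,"ay": 0,"az": 0},{"fingers": 0,"dx": -0.0047,"dy": 0.0039,"dz": 0,"ax": 0,"ay": 0,"az": 0},{"fingers": 0,"dx": -0.0051,"dy": 0.0033,"dz": 0,"ax": 0,"ay": 0,"az": 0},{"fingers": 0,"dx": -0.0055,"dy": 0.0027,"dz": 0,"ax": 0,"ay": 0,"az": 0},{"fingers": 0,"dx": 0,"dy": 0,"dz": 0,"ax": 0,"ay": 0,"az": 0}]}}

```text
time: 19.75
tool_pos: [581.6, 140.7, 109.9]
eef_rot: [2.075, 2.357, -0.008]
force: [-3.9, -8.0, 4.4]
grip_width: 20.3
```

```bash
python3 -c "
from h import *
s=st(); a=ang(s['tool_pos'])[0]
snap('side','s7');snap('top','t7')
print(*(np.diff([at(t) for t in np.linspace(.44,.28,5)],axis=0).round(1).tolist()), at(.28))
b=load('s7')['color'];t=load('t7')['color']
def cr(i,p): x,y=np.array(p,int)-[20,20]; return cv2.resize(i[y:y+40,x:x+40],(400,400),interpolation=cv2.INTER_CUBIC)
cv2.imwrite('pics/c7.png',np.hstack([cr(t,(219,202)),cr(b,(234,185))])[:,:,::-1])
"
```

```text
19.75 [581.6 140.7 109.9] [-3.9 -8.   4.4] 20.3 [ 0.518 53.118]
[-2.1, 0.6] [-2.1, 0.6] [-2.1, 0.5] [-2.2, 0.4] [569.83535152 146.00187505]
```

View pics/c7.png

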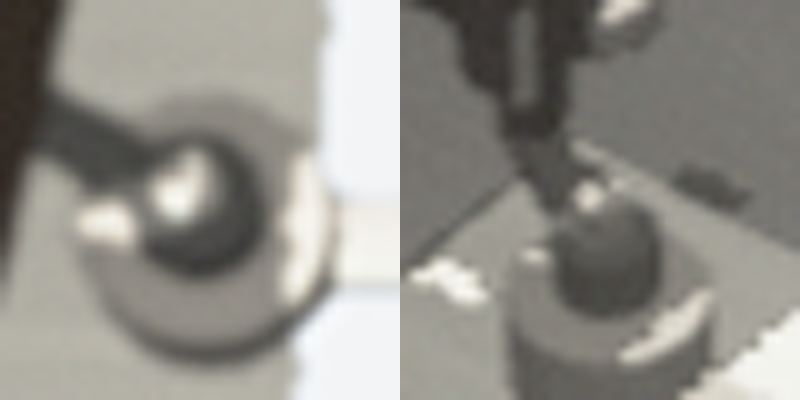

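Screw top is visible in both views (side about (233,184)). A circle fit through the two grip positions puts the axis at (561,89.7), crank now about 0.5. I'm stepping back gently with a look at the screw after each step.

Request:
{"fn": "carry_out", "kwargs": {"series": [{"fingers": 0,"dx": -0.003,"dy": 0.0002,"dz": 0,"ax": 0,"ay": 0,"az": 0},{"fingers": 0,"dx": -0.003,"dy": 0.0004,"dz": 0,"ax": 0,"ay": 0,"az": 0},{"fingers": 0,"dx": -0.003,"dy": 0.0005,"dz": 0,"ax": 0,"ay": 0,"az": 0},{"fingers": 0,"dx": -0.003,"dy": 0.0005,"dz": 0,"ax": 0,"ay": 0,"az": 0},{"fingers": 0,"dx": 0,"dy": 0,"dz": 0,"ax": 0,"ay": 0,"az": 0},{"fingers": 0,"dx": 0,"dy": 0,"dz": 0,"ax": 0,"ay": 0,"az": 0}]}}

```text
time: 20.45
tool_pos: [570.7, 143.5, 109.9]
eef_rot: [2.078, 2.356, -0.001]
force: [0.3, -6.0, 1.5]
grip_width: 20.3
```

```bash
sed -i 's/AX=np.array(\[561.1,91.7\])/AX=np.array([561.0,89.7])/' h.py
cat >> h.py <<'E'
def look(f,ref='s7'):
    s=st(); g=lambda n: cv2.cvtColor(load(n)['color'],cv2.COLOR_RGB2GRAY).astype(float)
    snap('side',f); 
    i=g(f)[176:200,226:243]; j=g(ref)[176:200,226:243]
    y,x=np.mgrid[176:200,226:243]; w=np.clip(i-130,0,None)*(np.abs(x-233)<3)*(y>180)*(y<193)
    print('diff',np.abs(i-j).mean().round(2),'bright px',((x*w).sum()/max(w.sum(),1)).round(2),((y*w).sum()/max(w.sum(),1)).round(2),'w',w.sum().round(), 'col', i[4:18,7].astype(int).tolist())
E
python3 -c "
from h import *
look('s8'); print([at(a).round(1).tolist() for a in(.3,.26,.22,.18,.14,.1)])
print(load('s7')['color'][180:194,233].mean(1).astype(int).tolist())"
```

```text
20.45 [570.7 143.5 109.9] [ 0.3 -6.   1.5] 20.3 [ 0.299 54.712]
diff 13.91 bright px 233.32 182.53 w 203.0 col [231, 157, 91, 122, 161, 142, 110, 97, 96, 91, 86, 83, 74, 73]
[[570.8, 143.8], [568.6, 144.2], [566.5, 144.4], [564.3, 144.6], [562.1, 144.7], [559.9, 144.7]]
[156, 114, 90, 153, 200, 179, 122, 92, 93, 97, 88, 83, 74, 72]
```

Request:
{"fn": "carry_out", "kwargs": {"series": [{"fingers": 0,"dx": -0.0022,"dy": 0,"dz": 0,"ax": 0,"ay": 0,"az": 0},{"fingers": 0,"dx": -0.0011,"dy": 0,"dz": 0,"ax": 0,"ay": 0,"az": 0},{"fingers": 0,"dx": 0,"dy": 0,"dz": 0,"ax": 0,"ay": 0,"az": 0},{"fingers": 0,"dx": 0,"dy": 0,"dz": 0,"ax": 0,"ay": 0,"az": 0}]}}

```text
time: 20.9
tool_pos: [567.6, 143.9, 110.0]
eef_rot: [2.078, 2.356, 0.001]
force: [2.3, -3.0, 0.7]
grip_width: 20.4
```

```bash
python3 -c "
from h import *
look('s9','s8')"
```

```text
20.9 [567.6 143.9 110. ] [ 2.3 -3.   0.7] 20.4 [ 0.242 54.614]
diff 6.33 bright px 233.72 181.23 w 266.0 col [236, 170, 92, 120, 127, 127, 111, 95, 96, 92, 83, 84, 75, 72]
```

Request:
{"fn": "carry_out", "kwargs": {"series": [{"fingers": 0,"dx": -0.0012,"dy": 0.0001,"dz": 0,"ax": 0,"ay": 0,"az": 0},{"fingers": 0,"dx": 0,"dy": 0,"dz": 0,"ax": 0,"ay": 0,"az": 0},{"fingers": 0,"dx": 0,"dy": 0,"dz": 0,"ax": 0,"ay": 0,"az": 0}]}}

```text
time: 21.25
tool_pos: [566.4, 144.0, 110.0]
eef_rot: [-2.078, -2.356, -0.001]
force: [2.1, -1.7, 1.8]
grip_width: 20.2
```

```bash
python3 -c "
from h import *
look('s10','s9')"
```

```text
21.25 [566.4 144.  110. ] [ 2.1 -1.7  1.8] 20.2 [ 0.219 54.599]
diff 2.8 bright px 233.75 181.2 w 268.0 col [235, 169, 92, 120, 128, 129, 111, 93, 99, 92, 88, 83, 71, 72]
```

Request:
{"fn": "carry_out", "kwargs": {"series": [{"fingers": 0,"dx": -0.0011,"dy": 0.0001,"dz": 0,"ax": 0,"ay": 0,"az": 0},{"fingers": 0,"dx": 0,"dy": 0,"dz": 0,"ax": 0,"ay": 0,"az": 0},{"fingers": 0,"dx": 0,"dy": 0,"dz": 0,"ax": 0,"ay": 0,"az": 0}]}}

```text
time: 21.6
tool_pos: [565.2, 144.1, 110.0]
eef_rot: [-2.078, -2.356, -0.001]
force: [1.8, -1.1, 1.9]
grip_width: 20.3
```

```bash
python3 -c "
from h import *
look('s11','s10')"
```

```text
21.6 [565.2 144.1 110. ] [ 1.8 -1.1  1.9] 20.3 [ 0.197 54.574]
diff 2.62 bright px 233.6 181.21 w 284.0 col [235, 170, 92, 119, 128, 128, 113, 97, 94, 93, 86, 85, 76, 71]
```

Request:
{"fn": "carry_out", "kwargs": {"series": [{"fingers": 0,"dx": -0.0009,"dy": 0,"dz": 0,"ax": 0,"ay": 0,"az": 0},{"fingers": 0,"dx": 0,"dy": 0,"dz": 0,"ax": 0,"ay": 0,"az": 0},{"fingers": 0,"dx": 0,"dy": 0,"dz": 0,"ax": 0,"ay": 0,"az": 0}]}}

```text
time: 21.95
tool_pos: [564.2, 144.2, 110.0]
eef_rot: [-2.078, -2.355, -0.001]
force: [0.9, 1.3, 3.1]
grip_width: 19.9
```

```bash
python3 -c "
from h import *
look('s12','s11')"
```

```text
21.95 [564.2 144.2 110. ] [0.9 1.3 3.1] 19.9 [ 0.179 54.547]
diff 3.82 bright px 233.56 181.18 w 278.0 col [236, 172, 90, 80, 84, 119, 129, 129, 102, 92, 85, 85, 73, 72]
```

The screw's bright top moved down 2 px (rows 184 to 186) between TCP angles 0.197 and 0.179. That is the 7 mm drop, and the force changed with it, so I take the drop at about 0.19. Next is one full turn forward in 0.13 rad steps.

```bash
python3 -c "
from h import *
ax=[560.9,89.5]
a=np.linspace(.179,.188+2*np.pi,49); d=np.diff([at(t,ax) for t in a],axis=0).round(1)
for k in range(4): print(d[12*k:12*k+12].tolist())
print(d.sum(0))
t=snap('top','t12')"
```

```text
[[7.1, -0.9], [7.0, -1.8], [6.7, -2.7], [6.3, -3.6], [5.7, -4.4], [5.1, -5.1], [4.4, -5.7], [3.6, -6.2], [2.8, -6.6], [1.9, -6.9], [1.0, -7.1], [0.0, -7.2]]
[[-0.9, -7.1], [-1.8, -7.0], [-2.7, -6.7], [-3.6, -6.3], [-4.4, -5.7], [-5.1, -5.1], [-5.7, -4.4], [-6.2, -3.6], [-6.6, -2.8], [-7.0, -1.9], [-7.1, -1.0], [-7.2, -0.0]]
[[-7.1, 0.9], [-7.0, 1.8], [-6.7, 2.7], [-6.2, 3.6], [-5.7, 4.4], [-5.1, 5.1], [-4.4, 5.7], [-3.6, 6.2], [-2.8, 6.7], [-1.9, 7.0], [-0.9, 7.1], [-0.0, 7.2]]
[[0.9, 7.1], [1.9, 7.0], [2.8, 6.7], [3.6, 6.2], [4.4, 5.7], [5.1, 5.1], [5.7, 4.4], [6.2, 3.6], [6.7, 2.7], [7.0, 1.9], [7.1, 0.9], [7.2, -0.0]]
[ 0.5 -0.1]
```

Request:
{"fn": "carry_out", "kwargs": {"series": [{"fingers": 0,"dx": 0.0071,"dy": -0.0009,"dz": 0,"ax": 0,"ay": 0,"az": 0},{"fingers": 0,"dx": 0.007,"dy": -0.0018,"dz": 0,"ax": 0,"ay": 0,"az": 0},{"fingers": 0,"dx": 0.0067,"dy": -0.0027,"dz": 0,"ax": 0,"ay": 0,"az": 0},{"fingers": 0,"dx": 0.0063,"dy": -0.0036,"dz": 0,"ax": 0,"ay": 0,"az": 0},{"fingers": 0,"dx": 0.0057,"dy": -0.0044,"dz": 0,"ax": 0,"ay": 0,"az": 0},{"fingers": 0,"dx": 0.0051,"dy": -0.0051,"dz": 0,"ax": 0,"ay": 0,"az": 0},{"fingers": 0,"dx": 0.0044,"dy": -0.0057,"dz": 0,"ax": 0,"ay": 0,"az": 0},{"fingers": 0,"dx": 0.0036,"dy": -0.0062,"dz": 0,"ax": 0,"ay": 0,"az": 0},{"fingers": 0,"dx": 0.0028,"dy": -0.0066,"dz": 0,"ax": 0,"ay": 0,"az": 0},{"fingers": 0,"dx": 0.0019,"dy": -0.0069,"dz": 0,"ax": 0,"ay": 0,"az": 0},{"fingers": 0,"dx": 0.001,"dy": -0.0071,"dz": 0,"ax": 0,"ay": 0,"az": 0},{"fingers": 0,"dx": 0,"dy": -0.0072,"dz": 0,"ax": 0,"ay": 0,"az": 0}]}}

```text
time: 23.25
tool_pos: [616.0, 85.4, 109.9]
eef_rot: [-2.078, -2.354, 0.0]
force: [-1.5, 1.9, 7.1]
grip_width: 20.0
```

```bash
python3 -c "
from h import *
st()"
```

```text
23.25 [616.   85.4 109.9] [-1.5  1.9  7.1] 20.0 [ 1.769 55.136]
```

Request:
{"fn": "carry_out", "kwargs": {"series": [{"fingers": 0,"dx": -0.0009,"dy": -0.0071,"dz": 0,"ax": 0,"ay": 0,"az": 0},{"fingers": 0,"dx": -0.0018,"dy": -0.007,"dz": 0,"ax": 0,"ay": 0,"az": 0},{"fingers": 0,"dx": -0.0027,"dy": -0.0067,"dz": 0,"ax": 0,"ay": 0,"az": 0},{"fingers": 0,"dx": -0.0036,"dy": -0.0063,"dz": 0,"ax": 0,"ay": 0,"az": 0},{"fingers": 0,"dx": -0.0044,"dy": -0.0057,"dz": 0,"ax": 0,"ay": 0,"az": 0},{"fingers": 0,"dx": -0.0051,"dy": -0.0051,"dz": 0,"ax": 0,"ay": 0,"az": 0},{"fingers": 0,"dx": -0.0057,"dy": -0.0044,"dz": 0,"ax": 0,"ay": 0,"az": 0},{"fingers": 0,"dx": -0.0062,"dy": -0.0036,"dz": 0,"ax": 0,"ay": 0,"az": 0},{"fingers": 0,"dx": -0.0066,"dy": -0.0028,"dz": 0,"ax": 0,"ay": 0,"az": 0},{"fingers": 0,"dx": -0.007,"dy": -0.0019,"dz": 0,"ax": 0,"ay": 0,"az": 0},{"fingers": 0,"dx": -0.0071,"dy": -0.001,"dz": 0,"ax": 0,"ay": 0,"az": 0},{"fingers": 0,"dx": -0.0072,"dy": 0,"dz": 0,"ax": 0,"ay": 0,"az": 0}]}}

```text
time: 24.45
tool_pos: [557.6, 34.1, 109.9]
eef_rot: [2.078, 2.354, 0.003]
force: [2.7, 5.9, 2.4]
grip_width: 20.2
```

Request:
{"fn": "carry_out", "kwargs": {"series": [{"fingers": 0,"dx": -0.0071,"dy": 0.0009,"dz": 0,"ax": 0,"ay": 0,"az": 0},{"fingers": 0,"dx": -0.007,"dy": 0.0018,"dz": 0,"ax": 0,"ay": 0,"az": 0},{"fingers": 0,"dx": -0.0067,"dy": 0.0027,"dz": 0,"ax": 0,"ay": 0,"az": 0},{"fingers": 0,"dx": -0.0062,"dy": 0.0036,"dz": 0,"ax": 0,"ay": 0,"az": 0},{"fingers": 0,"dx": -0.0057,"dy": 0.0044,"dz": 0,"ax": 0,"ay": 0,"az": 0},{"fingers": 0,"dx": -0.0051,"dy": 0.0051,"dz": 0,"ax": 0,"ay": 0,"az": 0},{"fingers": 0,"dx": -0.0044,"dy": 0.0057,"dz": 0,"ax": 0,"ay": 0,"az": 0},{"fingers": 0,"dx": -0.0036,"dy": 0.0062,"dz": 0,"ax": 0,"ay": 0,"az": 0},{"fingers": 0,"dx": -0.0028,"dy": 0.0067,"dz": 0,"ax": 0,"ay": 0,"az": 0},{"fingers": 0,"dx": -0.0019,"dy": 0.007,"dz": 0,"ax": 0,"ay": 0,"az": 0},{"fingers": 0,"dx": -0.0009,"dy": 0.0071,"dz": 0,"ax": 0,"ay": 0,"az": 0},{"fingers": 0,"dx": 0,"dy": 0.0072,"dz": 0,"ax": 0,"ay": 0,"az": 0}]}}

```text
time: 25.65
tool_pos: [506.0, 92.6, 109.9]
eef_rot: [2.077, 2.356, -0.002]
force: [3.1, -4.0, 1.7]
grip_width: 20.4
```

```bash
python3 -c "
from h import *
st()"
```

```text
25.65 [506.   92.6 109.9] [ 3.1 -4.   1.7] 20.4 [-1.398 55.063]
```

Request:
{"fn": "carry_out", "kwargs": {"series": [{"fingers": 0,"dx": 0.0009,"dy": 0.0071,"dz": 0,"ax": 0,"ay": 0,"az": 0},{"fingers": 0,"dx": 0.0019,"dy": 0.007,"dz": 0,"ax": 0,"ay": 0,"az": 0},{"fingers": 0,"dx": 0.0028,"dy": 0.0067,"dz": 0,"ax": 0,"ay": 0,"az": 0},{"fingers": 0,"dx": 0.0036,"dy": 0.0062,"dz": 0,"ax": 0,"ay": 0,"az": 0},{"fingers": 0,"dx": 0.0044,"dy": 0.0057,"dz": 0,"ax": 0,"ay": 0,"az": 0},{"fingers": 0,"dx": 0.0051,"dy": 0.0051,"dz": 0,"ax": 0,"ay": 0,"az": 0},{"fingers": 0,"dx": 0.0057,"dy": 0.0044,"dz": 0,"ax": 0,"ay": 0,"az": 0},{"fingers": 0,"dx": 0.0062,"dy": 0.0036,"dz": 0,"ax": 0,"ay": 0,"az": 0},{"fingers": 0,"dx": 0.0067,"dy": 0.0027,"dz": 0,"ax": 0,"ay": 0,"az": 0},{"fingers": 0,"dx": 0.007,"dy": 0.0019,"dz": 0,"ax": 0,"ay": 0,"az": 0},{"fingers": 0,"dx": 0.0071,"dy": 0.0009,"dz": 0,"ax": 0,"ay": 0,"az": 0}]}}

```text
time: 26.75
tool_pos: [556.1, 144.2, 109.8]
eef_rot: [-2.075, -2.353, 0.007]
force: [-4.4, -3.8, 8.8]
grip_width: 20.4
```

Request:
{"fn": "carry_out", "kwargs": {"series": [{"fingers": 0,"dx": 0.005,"dy": 0,"dz": 0,"ax": 0,"ay": 0,"az": 0},{"fingers": 0,"dx": 0,"dy": 0,"dz": 0,"ax": 0,"ay": 0,"az": 0},{"fingers": 0,"dx": 0,"dy": 0,"dz": 0,"ax": 0,"ay": 0,"az": 0},{"fingers": 0,"dx": 0,"dy": 0,"dz": 0,"ax": 0,"ay": 0,"az": 0}]}}

```text
time: 27.15
tool_pos: [561.6, 144.4, 109.9]
eef_rot: [-2.076, -2.354, 0.004]
force: [-1.0, -2.8, 5.9]
grip_width: 20.8
```

```bash
python3 -c "
from h import *
look('s13','s12')"
```

```text
27.15 [561.6 144.4 109.9] [-1.  -2.8  5.9] 20.8 [ 0.132 54.7  ]
diff 5.33 bright px 233.47 181.19 w 298.0 col [235, 172, 89, 80, 74, 80, 82, 81, 82, 83, 84, 83, 76, 74]
```

Request:
{"fn": "carry_out", "kwargs": {"series": [{"fingers": 0,"dx": 0.002,"dy": -0.0001,"dz": 0,"ax": 0,"ay": 0,"az": 0},{"fingers": 0,"dx": 0.001,"dy": 0,"dz": 0,"ax": 0,"ay": 0,"az": 0},{"fingers": 0,"dx": 0,"dy": 0,"dz": 0,"ax": 0,"ay": 0,"az": 0},{"fingers": 0,"dx": 0,"dy": 0,"dz": 0,"ax": 0,"ay": 0,"az": 0},{"fingers": 0,"dx": 0,"dy": 0,"dz": 0,"ax": 0,"ay": 0,"az": 0}]}}

```text
time: 27.7
tool_pos: [563.8, 144.3, 109.8]
eef_rot: [-2.075, -2.353, 0.006]
force: [-4.2, -2.4, 8.0]
grip_width: 20.3
```

```bash
python3 -c "
from h import *
look('s14','s12'); snap('top','t14')
b=load('s14')['color'];B=load('s12')['color']
def cr(i): return cv2.resize(i[130:220,195:255],(265,400),interpolation=cv2.INTER_CUBIC)
A=cv2.resize(b[150:270,190:330],(466,400),interpolation=cv2.INTER_CUBIC)
cv2.imwrite('pics/c14.png',np.hstack([A,cr(B)])[:,:,::-1])
"
```

```text
27.7 [563.8 144.3 109.8] [-4.2 -2.4  8. ] 20.3 [ 0.172 54.713]
diff 4.29 bright px 233.6 181.17 w 266.0 col [235, 169, 90, 81, 76, 80, 81, 85, 83, 81, 84, 86, 73, 72]
```

View pics/c14.png

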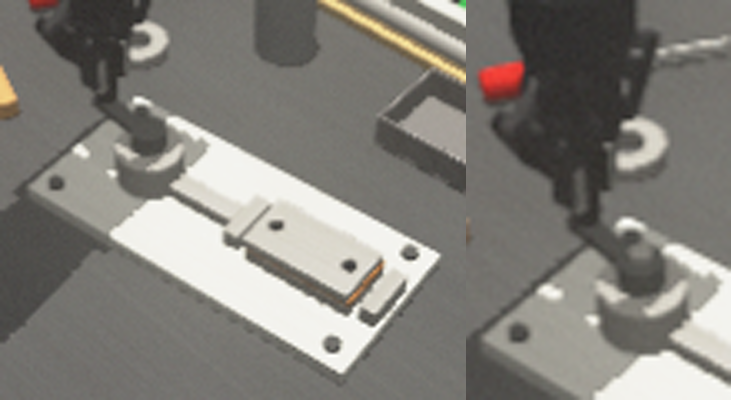

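Request:
{"fn": "carry_out", "kwargs": {"series": [{"fingers": 0,"dx": 0.0014,"dy": -0.0001,"dz": 0,"ax": 0,"ay": 0,"az": 0},{"fingers": 0,"dx": 0,"dy": 0,"dz": 0,"ax": 0,"ay": 0,"az": 0},{"fingers": 0,"dx": 0,"dy": 0,"dz": 0,"ax": 0,"ay": 0,"az": 0},{"fingers": 0,"dx": 0,"dy": 0,"dz": 0,"ax": 0,"ay": 0,"az": 0}]}}

```text
time: 28.2
tool_pos: [565.1, 144.3, 109.8]
eef_rot: [-2.075, -2.353, 0.006]
force: [-4.3, -3.0, 8.3]
grip_width: 20.1
```

```bash
python3 -c "
from h import *
from bench import sign_off
s=st(); print(s['qvel'].round(3)); print(sign_off())"
```

```text
28.2 [565.1 144.3 109.8] [-4.3 -3.   8.3] 20.1 [ 0.196 54.735]
[ 0.001 -0.001  0.001 -0.003 -0.001 -0.001]
the job is handed in; nothing more can be done
None
```

The job is done and handed in at 28.2 s. The stack is in the nest, and the crank stands one full turn forward of the drop with the grip still held.

- **Stack:** I laid the sheet on the lower blank, set the upper blank on the sheet, and let go of each. The sheet was about 1 mm off the nest centre. Hole positions put the upper blank about 2 mm in x and 1 mm in y from where the lower blank lay at the start, and within 0.01 rad of its direction. While seating the upper blank I pressed to about 25 N, then eased off before releasing. A rough outline check of the upper blank in the top view gave 3 mm in x. I trusted the holes more because both cameras agreed on them.
- **Crank backward:** I turned it back from about 1.75 rad. The side camera showed the screw top drop by 2 px (about 7 mm) between 0.197 and 0.179 rad, with a small change in force. I never wound it forward before that.
- **Crank forward:** I then led the grip one turn clockwise back to that spot. The last reading was 0.196 rad plus one turn, steady to about 0.02 rad. The wrist showed about 5 N sideways and 8 N upward. The screw top had dropped out of the strip I was checking, which fits the further 7 mm, but I did not measure its depth.
- **Clutter:** I touched none of it, and the items in the last side crop looked unmoved. I did not measure them.

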